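Put the setting block away and hold the spring tweezers at the mark

TASK

Take the setting block out from between the tips of the spring tweezers and stand it upright in its own pocket, the one of the three that it fits snugly, without dropping it. Then pick the tweezers up off their rest and, keeping them level, squeeze them until the pointer pin stands opposite the rib of the brass collar, and hold them still like that, at least 50 mm above where they lay; the program finishes while still holding them so. Leave the thin block and the other things on the cart where they are.

Things in the scene. Friction and masses are not known exactly. Their poses are not given: they have to be found in the camera images.
- rest: Low grey rest (fixed): base plate 4 mm thick, 60 mm wide, x -105 to 80 mm, with two black saddles carrying the tweezers: under the heel (x -99 to -77, cheeks 28 mm high) and at x 22 to 30, 56 mm long in y, 20 mm high. Between them fingers fit down to the base plate. Origin on the cart top below the middle of the grip plates; x points along the tweezers to their tips, z up.
- tweezers: Loose steel spring tweezers, 170 mm long, 95 g, lying level on the rest. Origin midway between the grip plates, half-way up the blades (26 mm above the cart at the start); x to the tips, y from stiff to moving blade, z up. Heel at x -101 to -75 mm, tips at x 67. Blades z -6 to 6. The stiff blade (-y) is one with the heel; the moving blade (+y) is sprung open, tip gap then 28 mm.
- blade (a joint): Moving blade's angle about its hinge (x -85, y 5 mm of the tweezers): 0 = open, grows as squeezed, 0.18 rad = shut stop. The plate is 85 mm and the pointer pin 108.5 mm from the hinge, so each mm the plates come together moves the pin 1.28 mm. The spring needs about 2 N at the plates to start, 11 N at 0.1 rad, 16 N at 0.15 rad. The plates are parallel at 0.1 rad.
- pointer (a point): Middle of the upper, free end of the pointer pin, a dark 3 mm square upright pin on the moving blade (x 23.5 mm, z 16.5 mm of the tweezers; y 15.5 mm when open).
- mark (a point): Where the pin should stand: in front of (heel side) the middle of the 4 mm wide brass rib on top of the collar, x 23.5, z 16.5 mm of the tweezers. The collar is clamped on the gauge bar, in another place each time (y -2 to 9.5 mm in the tweezers' frame), and stays there. The squeeze is right when pin and mark have the same y in the tweezers' frame.
- block: The setting block: loose aluminium block 30 (its x) x 20 (its y) x 66 mm high, about 0.11 kg, standing on the rest's base plate between the tips, 4 mm free on each side, bottom 4 mm above the cart. Origin at the centre of its underside. The blades beside it reach 32 mm above the cart, so take it by its upper half; collar and pin (46 mm above the cart) are 3 mm or more behind it.
- slot_medium: The setting block's own pocket (fixed): upright steel socket, inside 36 mm (x) x 26 mm (y), walls 4 mm, rim 22 mm and inner floor 4 mm above the cart. Origin at the centre of its underside, axes along its sides. At its +x side lies a flat paper label with a dark 30 x 20 mm rectangle, the block's footprint. The three pockets stand side by side, in any order.
- slot_narrow: Pocket of the same kind, inside 36 x 15 mm, which holds the thin block. Label with a 30 x 10 mm rectangle.
- slot_large: Empty pocket of the same kind, inside 50 x 42 mm, for a bigger block. Label with a 44 x 34 mm rectangle.
- thin_block: Bystander: loose aluminium block 30 x 10 x 66 mm high standing in the narrow pocket. Origin at the centre of its underside.
- lever_arm: Bystander: loose brass bass lever arm lying flat, about 95 mm long, 10 mm high. Origin under its middle.
- bracket: Bystander: loose nickel shoulder rest bracket, an L of 50 x 30 mm, 40 mm high. Origin under its middle.
- spring_box: Bystander: loose red plastic open spring box, 90 x 120 x 35 mm. Origin at the centre of its underside.
- grip (a point): The tweezers' origin again, as the place to pinch, along y: on the outside of each blade sits an aluminium grip plate 26 mm long (x -13 to 13), 16 mm high (z -8 to 8), faces 40 mm apart when open. Squeezing the plates together closes the tips. Over the blades at x 28 to 32 mm runs a gauge bar, fixed to the stiff blade, that carries the brass collar; highest part: the pin, z 20 mm.

How it is judged:
By the outcome, as a careful person would: the job done as asked, in the order asked, and still so for the second after the job is handed in, while the arm keeps its last pose, push and grip.
It also fails if it takes over 51 s, if anything falls off the work surface, if the arm or the gripper's body presses on something with over 40 N, if the wrist force passes 120 N, or if a joint passes its speed limit or range.

ROBOT

A 6-joint arm with a two-finger parallel gripper is mounted at the origin on the work surface. World frame = base frame: x ahead of the robot, y to its left, z up, the work surface at z = 0. Lengths are in m, angles in degrees, forces in N, time in s.
With the tool pointing down it reaches from about 0.3 to 1 m from the base axis. Payload 5.1 kg.
Tool frame: the origin (TCP) lies on the mounting face of the last link; the fingertips stand 190 mm ahead of it and the grasp point (between the pads) lies 171 mm ahead of it; z points along the fingers, y is the direction in which the jaws open and shut (so a half turn about z gives the same grasp; the last joint's range is limited). The gripper opens to 95 mm and grips with 3 to 60 N. Pads are 20 mm wide; open, the fingers measure 119 mm over their backs; the gripper's body (75 mm by 180 mm) begins 59 mm behind the grasp point.
Start: joints at [-81.337, 7.093, 94.555, -0, 78.352, -4.733], TCP at [0.151, -0.632, 0.405] pointing down, gripper open.
Joint ranges: [-149.61, 149.61], [-58.7, 133.49], [1.44, 155.28], [-77.14, 257.14], [18.33, 153.61], [-166.67, 166.67]. Speed limits (degrees/s): [147.25, 147.25, 180, 180, 180, 180].

INTERFACE

Orientations are given as a 3x3 rotation matrix whose columns are the frame's x, y, z axes.
In Python, from workcell import ctrl, grab_frame, get_calibration, job, current_clock, current_joint_pos, current_joint_velocities, current_tau, current_ee_pos, current_orientation, current_ft_force, current_wrist_torque, current_grip_width gives the robot as it stands. Calls block until the motion is done:
- ctrl.goto(position, orientation): joint-space move of the TCP to a pose.
- ctrl.move_l(position, rot=None, v=0.15, max_force=None): straight line of the TCP; rot=None keeps the orientation; v is the mean speed in m/s. With max_force (N) it stops when the force on the tool has changed by that much, and returns True; else False.
- ctrl.move_joints(angles): joint-space move.
- ctrl.open_gripper() and ctrl.gripper_close(strength=None): open the fingers fully, or close them until they stop; strength is the grip in N (None keeps the last).
- ctrl.dwell(seconds).
- ctrl.ik(position, orientation): joint angles nearest the present ones, or None.
- grab_frame(name): name is "scene" or "side" or "wrist"; returns the picture (400x640x3 uint8, blue, green, red); there is no depth.
- get_calibration(name): a dict with "mtx" (3x3 intrinsics, pixels), "origin" and "rotation" of the camera in the world. Camera axes: x right, y down, z forward; pixel columns grow to the right and rows downward; lengths in m; the calibration is good to about 2 mm. A picture is of the moment at which its call begins: read the wrist's pose just before it. get_calibration takes no time and is no camera call; for the wrist camera it gives the pose at the moment of the call.
A pose or a line that the arm cannot do raises ctrl.Unreachable and nothing moves.
- job.sign_off(): hands the job in, once; it reports no verdict.
Readings, each from a call of its own:
- current_clock(): time.
- current_joint_pos(): joint angles.
- current_joint_velocities(): joint speeds.
- current_tau(): joint torques, N m.
- current_ee_pos(): TCP position.
- current_orientation(): TCP orientation.
- current_ft_force(): force on the tool from outside, world axes, zero at the start.
- current_wrist_torque(): the same for the moment, N m.
- current_grip_width(): opening from 0.0 (shut) to 1.0 (fully open).
Only numpy, scipy, OpenCV 4.12 (cv2) and the standard library are available. Lean on these libraries where they do the work, as an engineer would, in place of code of your own. Each camera call takes 0.05 s, during which the arm holds its last target.

## Working session

There is one attempt and no reset: what is moved stays moved. The work goes in short steps, each a Python script; the robot and the scene stay as the last script left them, time stands still between calls to the robot, and variables do not carry over. Pictures are saved under pics/ and viewed, and the job is handed in when it is done.

```bash
mkdir -p pics; ls
python3 - <<'E'
from workcell import *
import cv2
print(current_clock())
for n in ("scene","side","wrist"):
    c=get_calibration(n); print(n,c["mtx"].round(1).tolist(),c["origin"].round(4).tolist(),c["rotation"].round(4).tolist())
    cv2.imwrite(f"pics/{n}0.png",grab_frame(n))
print(current_orientation(),current_grip_width(),current_clock())
E
```

```text
pics
0.0
scene [[378.0, 0.0, 318.8], [0.0, 378.0, 199.7], [0.0, 0.0, 1.0]] [1.3282, -0.1047, 0.5556] [[0.1689, 0.5516, -0.8168], [0.9856, -0.1012, 0.1355], [-0.0079, -0.828, -0.5607]]
side [[520.9, 0.0, 326.8], [0.0, 520.9, 200.8], [0.0, 0.0, 1.0]] [0.3587, -0.8267, 0.621] [[0.9561, -0.1421, 0.2564], [-0.2923, -0.5298, 0.7961], [0.0227, -0.8361, -0.5481]]
wrist [[282.6, 0.0, 318.1], [0.0, 282.6, 197.4], [0.0, 0.0, 1.0]] [0.2178, -0.6156, 0.3841] [[0.2327, -0.9427, -0.2392], [-0.9725, -0.2257, -0.0566], [-0.0006, 0.2458, -0.9693]]
[[ 9.72790791e-01  2.31685141e-01 -2.67064408e-04]
 [ 2.31685276e-01 -9.72789599e-01  1.52593269e-03]
 [ 9.37384515e-05 -1.54628816e-03 -9.99998800e-01]] 1.000442270538785 0.15
```

View pics/scene0.png

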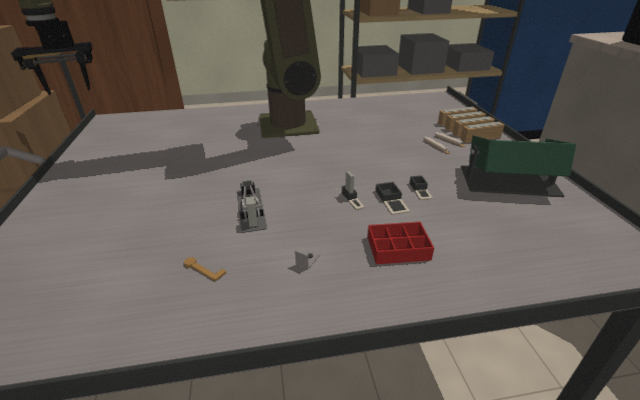

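View pics/side0.png

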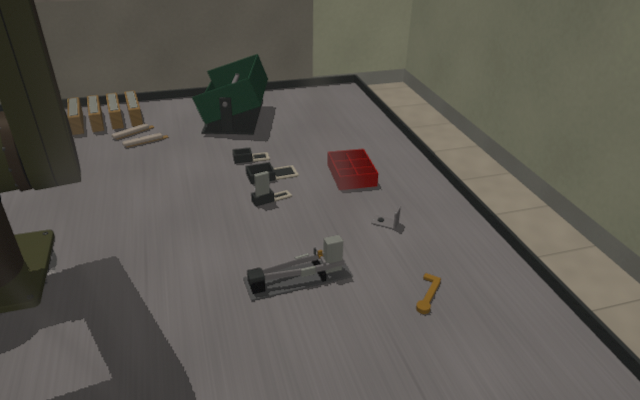

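View pics/wrist0.png

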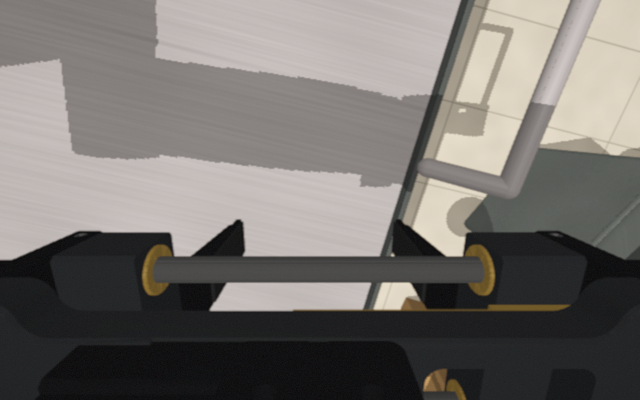

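The block stands between the tips at about side (333,250). The pockets are at (263,190), which holds the thin block, (262,172), which looks large, and (243,156), which looks medium. Next I'll compute rough positions.

```bash
cat > h.py <<'E'
from workcell import *
import numpy as np, cv2
def pix2plane(cal,uv,z):
    K,o,R=[np.array(cal[k]) for k in("mtx","origin","rotation")]
    d=R@np.linalg.inv(K)@np.array([uv[0],uv[1],1.0])
    return o+d*(z-o[2])/d[2]
def proj(cal,P):
    K,o,R=[np.array(cal[k]) for k in("mtx","origin","rotation")]
    p=K@(R.T@(np.array(P)-o)); return p[:2]/p[2]
def down(yaw):  # tool x axis at yaw (deg), z down
    a=np.radians(yaw); c,s=np.cos(a),np.sin(a)
    return np.array([[c,s,0],[s,-c,0],[0,0,-1.0]])
E
python3 - <<'E'
from h import *
c=get_calibration("side"); s=get_calibration("scene")
for n,cal,uv,z in [("blocktop",c,(333,239),.07),("heel",c,(257,272),.028),("thin pocket",c,(263,198),.01),("large",c,(260,170),.022),("med",c,(243,153),.022),
 ("blocktop",s,(252,203),.07),("heel",s,(248,184),.028),("thin",s,(350,192),.02),("large",s,(388,190),.022),("med",s,(418,182),.022)]:
    print(n,pix2plane(cal,uv,z).round(3))
R=current_orientation();w=get_calibration("wrist")
print("cam in tool",R.T@(w["origin"]-current_ee_pos()),R.T@w["rotation"])
S=[cv2.resize(grab_frame("side")[130:300,220:420],None,fx=4,fy=3.5,interpolation=cv2.INTER_CUBIC)]
cv2.imwrite("pics/side_crop.png",S[0])
E
```

```text
blocktop [ 0.591 -0.145  0.07 ]
heel [ 0.456 -0.147  0.028]
thin pocket [0.515 0.107 0.01 ]
large [0.529 0.206 0.022]
med [0.505 0.298 0.022]
blocktop [ 0.606 -0.139  0.07 ]
heel [ 0.452 -0.15   0.028]
thin [0.527 0.111 0.02 ]
large [0.539 0.21  0.022]
med [0.515 0.302 0.022]
cam in tool [ 0.06926494 -0.00043514  0.01951809] [[ 1.07515783e-03 -9.69289718e-01 -2.45919268e-01]
 [ 9.99998700e-01  7.46561578e-04  1.42942022e-03]
 [-1.20192845e-03 -2.45920485e-01  9.69289260e-01]]
```

View pics/side_crop.png

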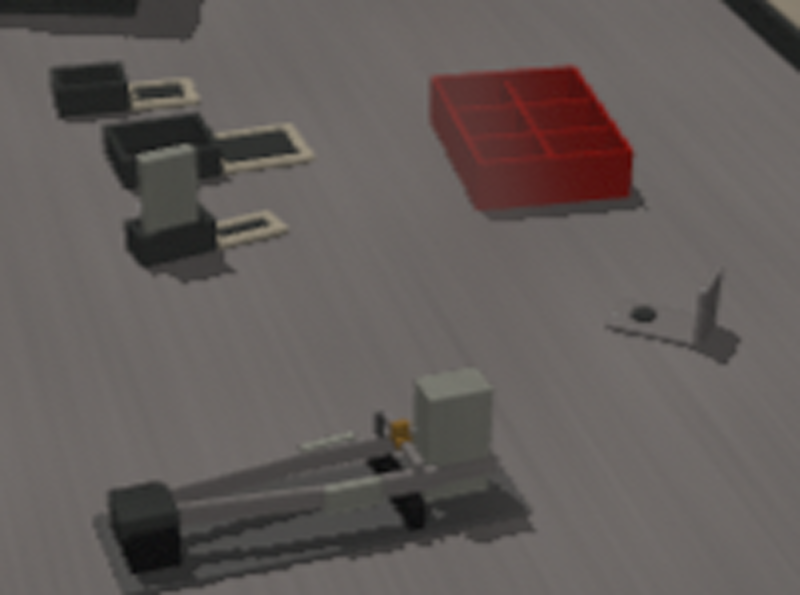

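Run:
```python
from h import *
t=current_clock()
ctrl.goto([0.465,-0.145,0.30],down(0)); print(current_clock()-t, current_joint_pos())
np.save("w1p.npy",current_ee_pos()); c=get_calibration("wrist"); f=grab_frame("wrist"); np.savez("w1.npz",f=f,**c); print(current_clock())
cv2.imwrite("pics/w1.png",f)
cv2.imwrite("pics/w1c.png",cv2.resize(f[0:240,220:420],None,fx=2.5*1.6,fy=2.5,interpolation=cv2.INTER_CUBIC) if 0 else cv2.resize(f[0:240,220:420],None,fx=2.5,fy=2.5,interpolation=cv2.INTER_CUBIC))
```

```text
2.1167 [-2.36972032e+01 -8.73612822e+00  1.20630145e+02 -7.48183565e-03
  6.80689090e+01  6.63565483e+01]
2.3667
```

View pics/w1.png

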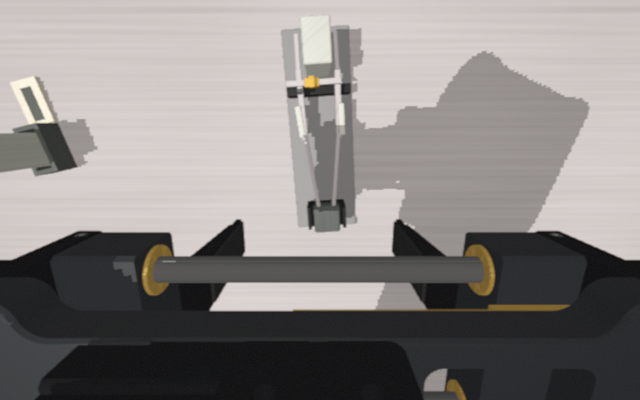

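View pics/w1c.png

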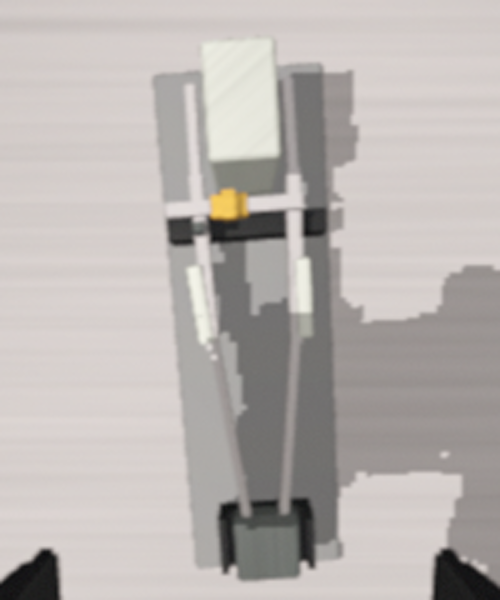

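```bash
cat >> h.py <<'E'
from scipy.optimize import least_squares
def fit(cal,loc,uv,x0):
    loc=np.array(loc,float); uv=np.array(uv,float)
    def W(p):
        c,s=np.cos(p[2]),np.sin(p[2]); return np.c_[loc[:,0]*c-loc[:,1]*s+p[0],loc[:,0]*s+loc[:,1]*c+p[1],loc[:,2]]
    r=least_squares(lambda p:(np.array([proj(cal,P) for P in W(p)])-uv).ravel(),x0)
    return r.x, r.fun.reshape(-1,2)
E
python3 - <<'E'
from h import *
c=np.load("w1.npz")
T=lambda L:[(220+(a+.5)/2.5-.5,(b+.5)/2.5-.5) for a,b in L]
p,e=fit(c,[(.08,.03,.004),(.08,-.03,.004),(-.105,.03,.004),(-.105,-.03,.004)],T([(153,76),(322,65),(196,568),(340,556)]),[.52,-.145,0]); print("rest",p.round(4),np.degrees(p[2]),e.round(1).tolist())
b,e=fit(c,[(.015,.01,.07),(.015,-.01,.07),(-.015,-.01,.07),(-.015,.01,.07)],T([(202,44),(273,38),(279,158),(211,162)]),[.58,-.145,0]);print("block",b.round(4),np.degrees(b[2]),e.round(1).tolist())
R=lambda q,d:np.array([[np.cos(q),-np.sin(q)],[np.sin(q),np.cos(q)]])@d
print("block in rest frame",R(-p[2],b[:2]-p[:2]))
for n,uv,z in [("pin",(200,226),.0425+.0),("rib",(228,204),.044),("heel top", (268,535),.03)]:
    P=pix2plane(c,T([uv])[0],z);print(n,P.round(4),R(-p[2],P[:2]-p[:2]).round(4))
np.save("rest.npy",p);np.save("block.npy",b)
E
```

```text
rest [ 0.5386 -0.1479  0.0668] 3.828669321872361 [[-0.4, -0.6], [0.2, -1.3], [0.0, 0.8], [0.2, 1.9]]
block [ 0.5903 -0.1443  0.0675] 3.8663664495494405 [[-0.9, -0.8], [0.8, -0.6], [0.9, 0.5], [-0.9, 1.0]]
block in rest frame [0.05175177 0.00015834]
pin [ 0.5619 -0.131   0.0425] [0.0243 0.0153]
rib [ 0.5682 -0.1399  0.044 ] [0.03   0.0059]
heel top [ 0.4553 -0.1538  0.03  ] [-0.0836 -0.0004]
```

Run:
```python
from h import *
b=np.load("block.npy"); R=down(np.degrees(b[2]))
ctrl.move_l([b[0],b[1],.30],R,v=.25)
ctrl.move_l([b[0],b[1],.225],v=.1,max_force=8)
print(current_ee_pos(),current_ft_force())
ctrl.gripper_close(20); print("w",current_grip_width()*95,current_ft_force(),current_ee_pos(),current_clock())
ctrl.move_l([b[0],b[1],.34],v=.15)
print("w",current_grip_width()*95,current_ft_force(),current_clock())
R0=down(0)
ctrl.move_l([.44,.25,.34],R0,v=.3); print(current_clock())
c=get_calibration("wrist"); f=grab_frame("wrist"); np.savez("w2.npz",f=f,**c)
cv2.imwrite("pics/w2.png",f); cv2.imwrite("pics/sc2.png",grab_frame("side"))
```

```text
[ 0.59063969 -0.14437824  0.22567966] [-0.01432522  0.41466244 -0.07059645]
w 20.01236363214538 [ 0.57435545 -0.43774345  0.57690846] [ 0.59027303 -0.14426713  0.22497237] 5.075
w 19.948000995917162 [-0.32025007  0.40521063 -2.13303643] 5.9917
7.55
```

View pics/w2.png

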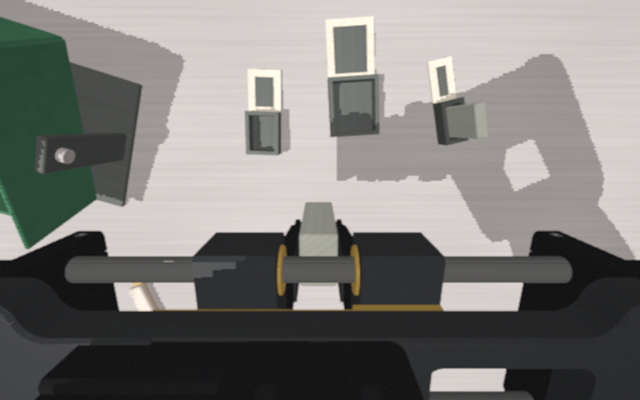

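View pics/sc2.png

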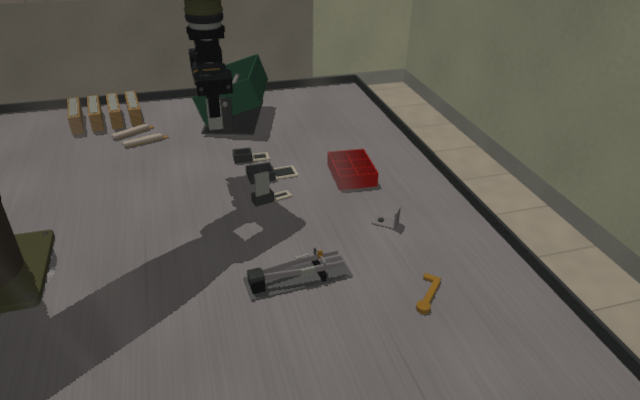

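Run:
```python
from h import *
c=np.load("w2.npz"); print(pix2plane(c,(264,132),.022))
P=pix2plane(c,(264,132),.022)
ctrl.move_l([P[0]-.085,P[1],.285],v=.2)
c=get_calibration("wrist"); f=grab_frame("wrist"); np.savez("w3.npz",f=f,**c); print(current_clock(),current_ee_pos())
cv2.imwrite("pics/w3.png",f); cv2.imwrite("pics/w3c.png",cv2.resize(f[60:200,250:390],None,fx=4,fy=4,interpolation=cv2.INTER_CUBIC))
cv2.imwrite("pics/w3b.png",cv2.resize(f[190:300,270:370],None,fx=4,fy=4,interpolation=cv2.INTER_CUBIC))
```

```text
[0.50308909 0.30492731 0.022     ]
8.25 [0.41872845 0.30468916 0.28591754]
```

View pics/w3.png

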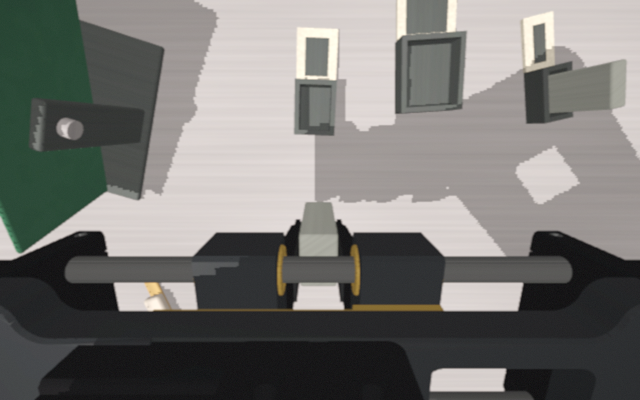

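View pics/w3c.png

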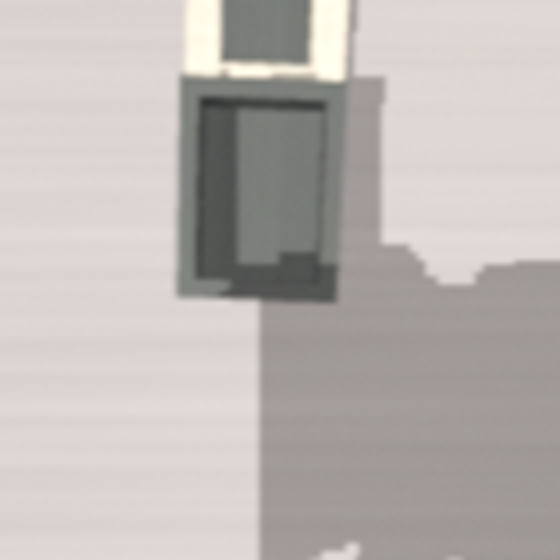

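View pics/w3b.png

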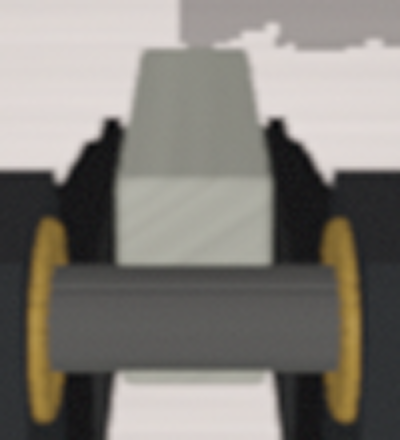

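Run:
```python
from h import *
c=np.load("w3.npz")
T=lambda L,o,s:[(o[0]+(a+.5)/s-.5,o[1]+(b+.5)/s-.5) for a,b in L]
loc=[];
for hx,hy in((.022,.017),(.018,.013)): loc+=[(hx,hy,.022),(hx,-hy,.022),(-hx,-hy,.022),(-hx,hy,.022)]
uv=T([(181,77),(345,80),(337,300),(178,296),(198,98),(326,100),(320,283),(194,279)],(250,60),4)
p,e=fit(c,loc,uv,[.5,.305,0]);print("pocket",p.round(4),np.degrees(p[2]),e.round(1).tolist())
np.save("pocket.npy",p)
t=np.array([0.41872845,0.30468916,0.28591754])
# block top face: rest top .07 at tcp .225 -> offset -.155; bottom -.221
for n,L,dz in [("bot",[(140,50),(247,48)],-.221),("top",[(117,178),(272,176)],-.155)]:
    for q in T(L,(270,190),4): print(n,(pix2plane(c,q,t[2]+dz)-t).round(4))
```

```text
pocket [ 0.5021  0.3078 -0.0253] -1.4472465592845303 [[-0.8, -0.7], [0.5, -0.2], [0.3, 0.8], [-0.4, 0.7], [-0.1, -0.5], [0.1, -0.0], [-0.0, 0.0], [0.5, 0.1]]
bot [ 0.0144  0.0101 -0.221 ]
bot [ 0.0148 -0.0096 -0.221 ]
top [ 0.0154  0.0101 -0.155 ]
top [ 0.0157 -0.0096 -0.155 ]
```

Run:
```python
from h import *
p=np.load("pocket.npy"); R=down(np.degrees(p[2]))
ctrl.move_l([p[0],p[1],.29],R,v=.15)
ctrl.dwell(.2);print(current_ee_pos(),current_ft_force())
h=ctrl.move_l([p[0],p[1],.25],v=.06,max_force=5); print(h,current_ee_pos(),current_ft_force())
if not h:
    h=ctrl.move_l([p[0],p[1],.2245],v=.04,max_force=4); print(h,current_ee_pos(),current_ft_force())
print(current_clock())
cv2.imwrite("pics/sc4.png",cv2.resize(grab_frame("side")[100:220,190:330],None,fx=5,fy=5,interpolation=cv2.INTER_CUBIC))
```

```text
[0.50135493 0.30777406 0.28985681] [-0.2833818  -0.26537292 -1.46638172]
False [0.50230766 0.30789004 0.25020401] [ 0.98601279 -0.59439188 -1.119056  ]
True [0.50181364 0.30757179 0.22478861] [0.30716539 0.13331765 3.94553059]
10.575
```

View pics/sc4.png

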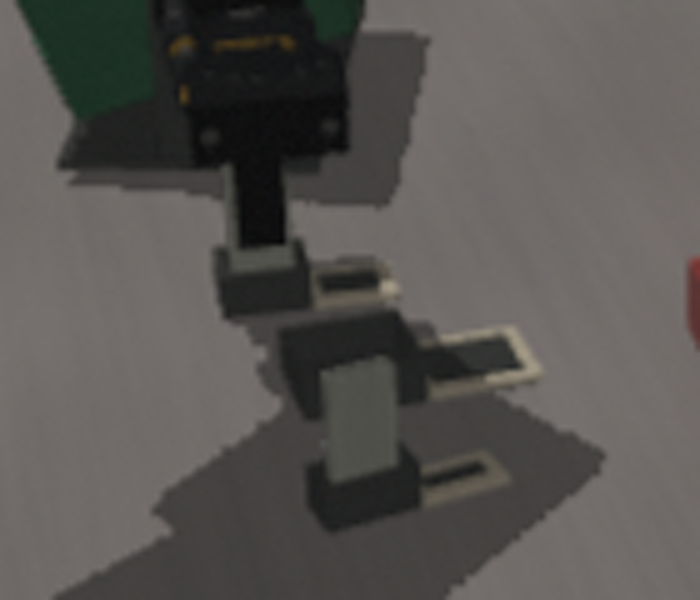

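The block bottomed out at TCP z 0.2248, which matches the pocket floor, and it stands inside the far pocket. I'll release it, check it, then look closely at the tweezers.

Run:
```python
from h import *
p=np.load("pocket.npy"); r=np.load("rest.npy")
ctrl.open_gripper(); 
ctrl.move_l([p[0],p[1],.32],v=.2)
yaw=np.degrees(r[2]); d=np.array([np.cos(r[2]),np.sin(r[2])])
q=r[:2]-.055*d
ctrl.goto([q[0],q[1],.255],down(yaw)); print(current_clock(),current_ee_pos())
c=get_calibration("wrist"); f=grab_frame("wrist"); np.savez("w5.npz",f=f,**c)
s=grab_frame("side"); print(current_clock())
cv2.imwrite("pics/s5.png",cv2.resize(s[130:300,220:420],None,fx=4,fy=3.5,interpolation=cv2.INTER_CUBIC))
cv2.imwrite("pics/w5.png",f); cv2.imwrite("pics/w5c.png",cv2.resize(f[60:240,230:410],None,fx=3.3,fy=3.3,interpolation=cv2.INTER_CUBIC))
```

```text
14.25 [ 0.48405977 -0.1509933   0.25501303]
14.35
```

View pics/w5.png

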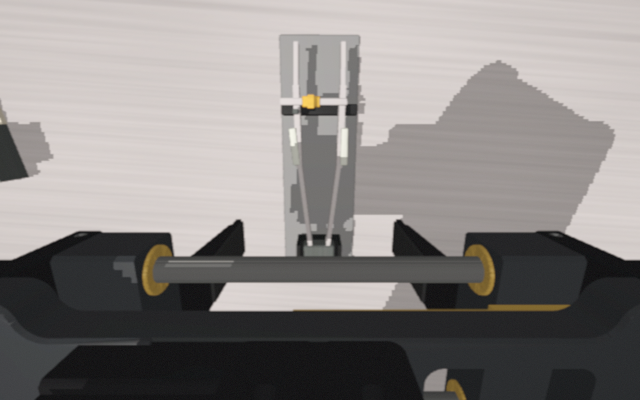

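View pics/w5c.png

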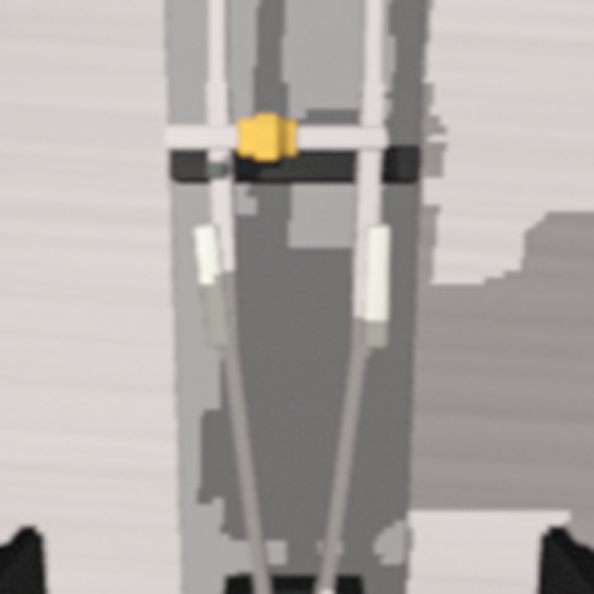

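View pics/s5.png

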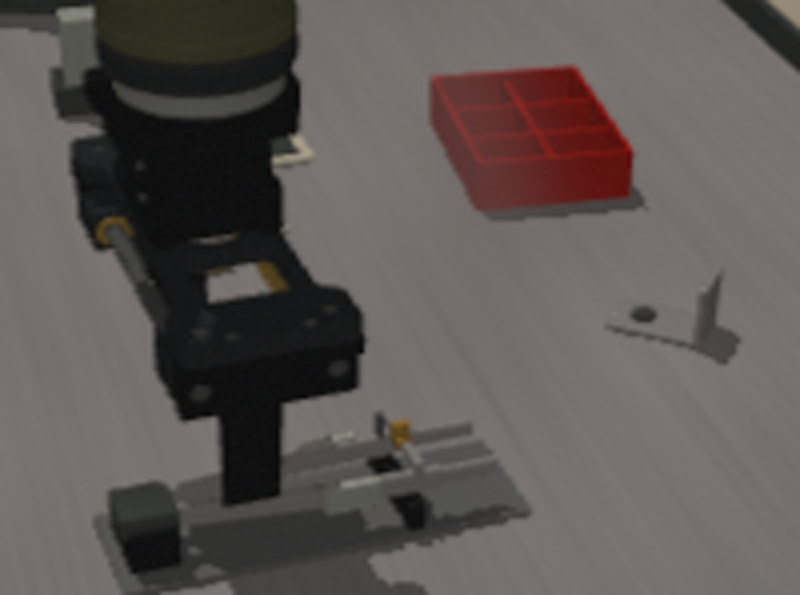

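Run:
```python
from h import *
c=np.load("w5.npz"); r=np.load("rest.npy")
T=lambda a,b:(230+(a+.5)/3.3-.5,60+(b+.5)/3.3-.5)
cs,sn=np.cos(r[2]),np.sin(r[2])
for n,uv,z in [("plate L outer top front",T(195,226),.034),("plate R outer top front",T(388,226),.034),("plate R outer rear(z18 bottom?)",T(386,322),.034),("plate L rear",T(203,285),.034),
 ("pin",T(217,163),.046),("rib L edge? ",T(247,135),.042),("rib c",T(266,135),.043),("rib L",T(250,118),.043),("rib R",T(281,118),.043),("collar L",T(238,140),.040),("collar R",T(297,140),.04),
 ("base TL",(280,35.5),.004),("base TR",(360,35.5),.004),("stiff tip outer",T(383,5),.032),("stiff outer at 150",T(383,110),.032)]:
    P=pix2plane(c,uv,z)[:2]-r[:2]; print(n,np.round([cs*P[0]+sn*P[1],-sn*P[0]+cs*P[1]],4))
```

```text
plate L outer top front [0.013  0.0212]
plate R outer top front [ 0.013  -0.0193]
plate R outer rear(z18 bottom?) [-0.007  -0.0195]
plate L rear [0.0007 0.0198]
pin [0.0249 0.0154]
rib L edge?  [0.0304 0.0097]
rib c [0.0304 0.006 ]
rib L [0.0335 0.0091]
rib R [0.0335 0.003 ]
collar L [0.0297 0.0116]
collar R [ 0.0297 -0.0001]
base TL [0.0791 0.029 ]
base TR [ 0.0792 -0.03  ]
stiff tip outer [ 0.0561 -0.0174]
stiff outer at 150 [ 0.0362 -0.0179]
```

Run:
```python
from h import *
r=np.load("rest.npy"); R=down(np.degrees(r[2]))
ctrl.move_l([r[0],r[1],.255],R,v=.15)
ctrl.move_l([r[0],r[1],.1975],v=.08,max_force=8)
print(current_ee_pos(),current_ft_force())
ctrl.gripper_close(6); print("w",current_grip_width()*95,current_ft_force(),current_clock())
ctrl.dwell(.2); print("w",current_grip_width()*95,current_ee_pos())
f=grab_frame("wrist"); cv2.imwrite("pics/w6.png",cv2.resize(f[120:260,250:390],None,fx=4,fy=4,interpolation=cv2.INTER_CUBIC))
```

```text
[ 0.53893097 -0.14798975  0.19781125] [-0.97436546  0.15138777  0.46551121]
w 35.98094411709588 [ 0.54846153 -0.49368476 -0.71337647] 16.6917
w 36.61583801788056 [ 0.53865197 -0.14788896  0.19748219]
```

View pics/w6.png

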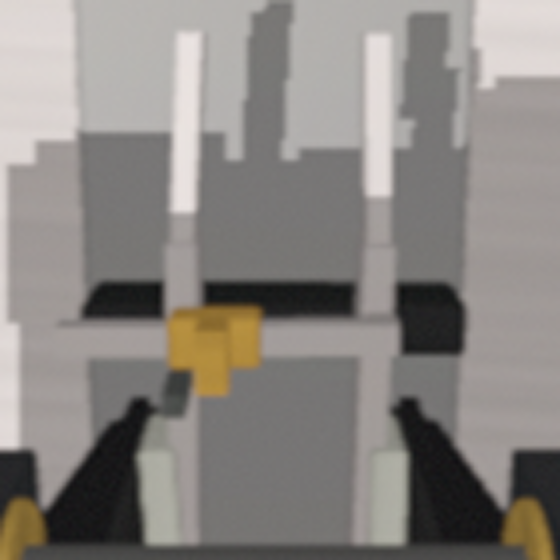

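The pin at crop (178,390) and the rib at about (213,370) are both visible between the fingers. The light grip width is 36.6 mm, as expected. Lifting.

Run:
```python
from h import *
r=np.load("rest.npy")
ctrl.move_l([r[0],r[1],.2125],v=.05); ctrl.dwell(.2)
print("w",current_grip_width()*95,current_ft_force(),current_wrist_torque(),current_clock())
f=grab_frame("wrist"); cv2.imwrite("pics/w7.png",cv2.resize(f[120:260,250:390],None,fx=4,fy=4,interpolation=cv2.INTER_CUBIC))
s=grab_frame("side");cv2.imwrite("pics/s7.png",cv2.resize(s[200:310,230:370],None,fx=5,fy=5,interpolation=cv2.INTER_CUBIC))
```

```text
w 36.45389225276271 [-0.25239559  0.02611999 -0.35042257] [ 0.00189843 -0.00394417  0.00136832] 17.5917
```

View pics/w7.png

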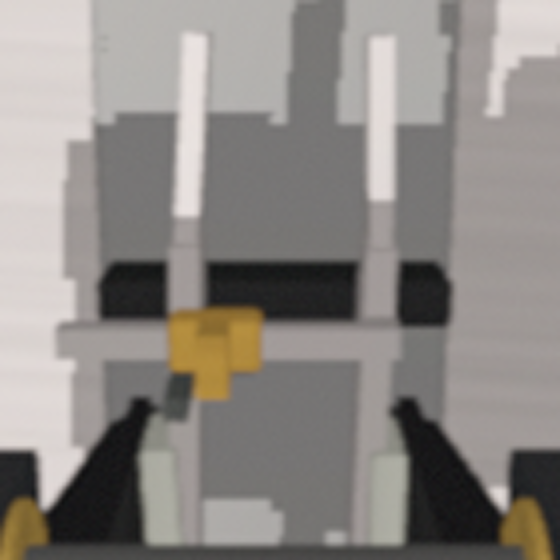

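View pics/s7.png

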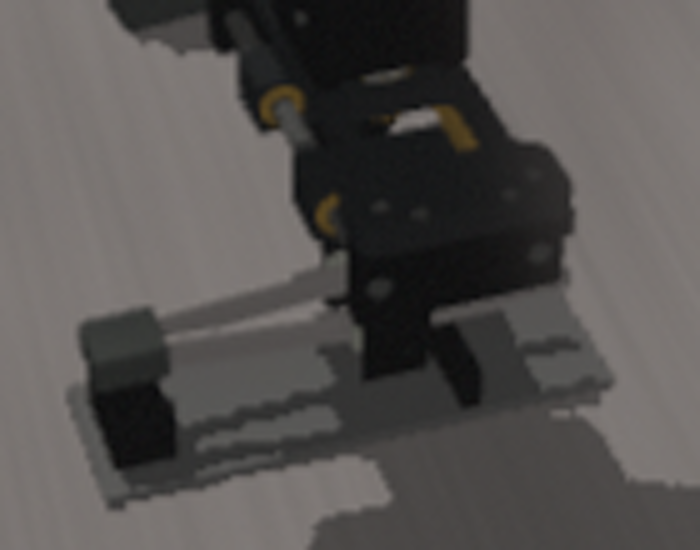

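Lifted level: the tip gap and rows in the wrist view are unchanged. Now lift higher, then squeeze in steps.

Run:
```python
from h import *
r=np.load("rest.npy")
ctrl.move_l([r[0],r[1],.272],v=.06)
for s in (8,9):
    ctrl.gripper_close(s); ctrl.dwell(.4); print(s,"w",current_grip_width()*95,current_clock())
f=grab_frame("wrist"); cv2.imwrite("pics/w8.png",cv2.resize(f[120:260,250:390],None,fx=4,fy=4,interpolation=cv2.INTER_CUBIC))
```

```text
8 w 33.99549698743148 19.4583
9 w 33.28028992570729 20.075
```

View pics/w8.png

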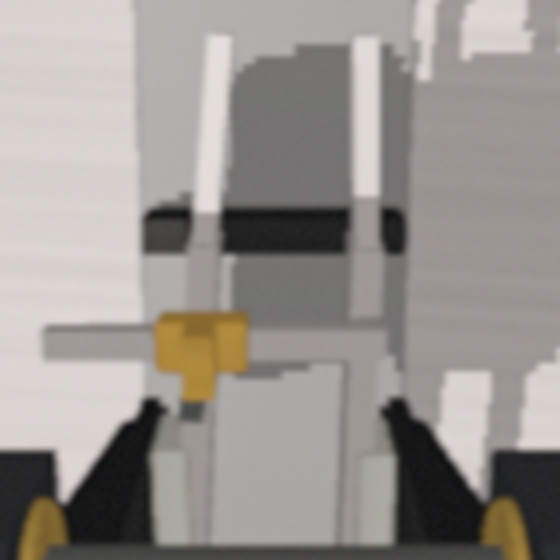

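Run:
```python
from h import *
f=grab_frame("wrist"); c=get_calibration("wrist"); R=current_orientation(); t=current_ee_pos()
print(t, current_grip_width()*95,current_clock())
np.savez("w9.npz",f=f,R=R,t=t,**c)
g=f[205:245,270:330]; cv2.imwrite("pics/w9.png",cv2.resize(g,None,fx=13,fy=13,interpolation=cv2.INTER_CUBIC))
x0,y0=270,205
# predict: tweezers frame in tool: x=x, y=-y(tool y flipped), z -> .1705 - z
for n,P in [("pin top",(.0235,0,.020)),("pin mid",(.0235,0,.0165)),("pin bot",(.0235,0,.006)),("ribtop x25.5",(.0255,0,.019)),("x28 z18",(.028,0,.018)),("x32",(.032,0,.018))]:
    W=t+R@np.array([P[0],-P[1],.1705-P[2]]); u=proj(c,W); u2=proj(c,W+R@[0,-.001,0])
    print(n,u.round(1),((u+.5-[x0,y0])*13-.5).round(0),"px/mm+y",(u2-u).round(2))
```

```text
[ 0.5386451  -0.14784769  0.27197503] 33.03091125675557 20.175
pin top [318.6 222.2] [638. 229.] px/mm+y [-2.04 -0.  ]
pin mid [318.6 219.9] [637. 199.] px/mm+y [-2. -0.]
pin bot [318.5 213.5] [637. 117.] px/mm+y [-1.86 -0.  ]
ribtop x25.5 [318.6 217.6] [638. 170.] px/mm+y [-2.04 -0.  ]
x28 z18 [318.6 212.1] [638.  99.] px/mm+y [-2.03 -0.  ]
x32 [318.6 204.3] [638.  -3.] px/mm+y [-2.05 -0.  ]
```

View pics/w9.png

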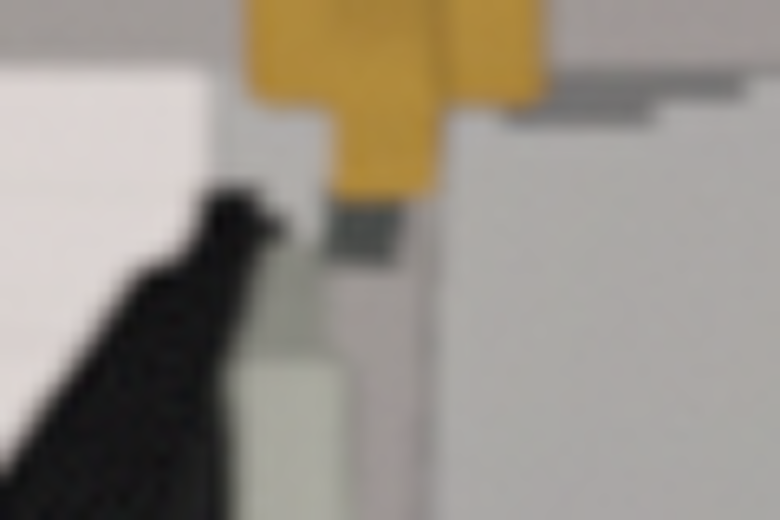

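Run:
```python
from h import *
for s in (9.4,9.8,10.2,10.6):
    ctrl.gripper_close(s); ctrl.dwell(.8); w=current_grip_width()*95; print(s,"w",w,current_clock())
    if w<32.55: break
f=grab_frame("wrist"); print(current_grip_width()*95)
g=f[205:245,270:330]; cv2.imwrite("pics/w10.png",cv2.resize(g,None,fx=13,fy=13,interpolation=cv2.INTER_CUBIC))
```

```text
9.4 w 32.70804255384181 21.1917
9.8 w 32.584398277666416 22.2083
10.2 w 32.39100878058461 23.225
32.091388296121885
```

View pics/w10.png

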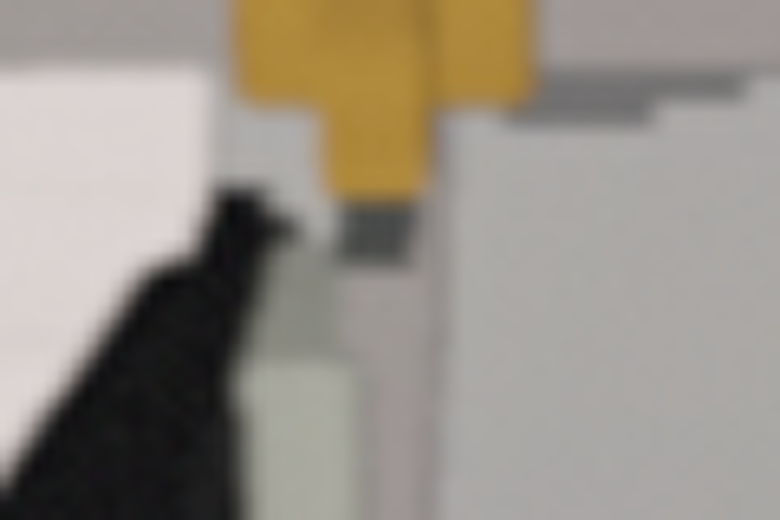

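Run:
```python
from h import *
F=[];w=[]
for i in range(10): F.append(grab_frame("wrist").astype(float)); w.append(current_grip_width()*95)
print("w",np.mean(w),np.std(w),current_clock())
F=np.mean(F,0); sat=F[:,:,2]-F[:,:,0]; g=F.mean(2)
for r in (215,216,217,218): print("rib",r,sat[r,290:306].round(0))
for r in (221,222,223,224): print("pin",r,g[r,290:306].round(0))
print(current_ee_pos(),current_ft_force())
cv2.imwrite("pics/s11.png",cv2.resize(grab_frame("side")[130:310,210:410],None,fx=4,fy=3.3,interpolation=cv2.INTER_CUBIC))
cv2.imwrite("pics/sc11.png",cv2.resize(grab_frame("scene")[150:250,220:440],None,fx=3.5,fy=3.5,interpolation=cv2.INTER_CUBIC))
```

```text
w 32.1557501277714 0.2269947989303148 23.775
rib 215 [  4.   3.   4.  14.  46.  94. 114. 113. 112. 112. 112. 112.  88.  34.
   7.   3.]
rib 216 [  5.   4.   6.  15.  46.  94. 114. 113. 112. 112. 113. 111.  84.  33.
   7.   4.]
rib 217 [  5.   5.   6.  14.  44.  92. 114. 113. 113. 113. 114. 110.  82.  33.
   8.   6.]
rib 218 [  5.   6.   5.  10.  35.  88. 115. 114. 114. 114. 115. 108.  74.  29.
   8.   6.]
pin 221 [ 68. 105. 132. 157. 166. 149. 108.  81.  77.  77.  77.  91. 122. 139.
 151. 167.]
pin 222 [ 35.  59.  95. 139. 161. 145. 103.  77.  74.  73.  75.  93. 124. 139.
 151. 167.]
pin 223 [ 41.  71. 100. 129. 146. 130.  92.  75.  74.  73.  78. 102. 131. 141.
 151. 166.]
pin 224 [ 64. 101. 122. 131. 132. 118.  92.  81.  82.  81.  85. 111. 136. 142.
 151. 166.]
[ 0.5386487  -0.14786194  0.27201878] [ 0.61519237 -0.19334456 -0.76480459]
```

View pics/s11.png

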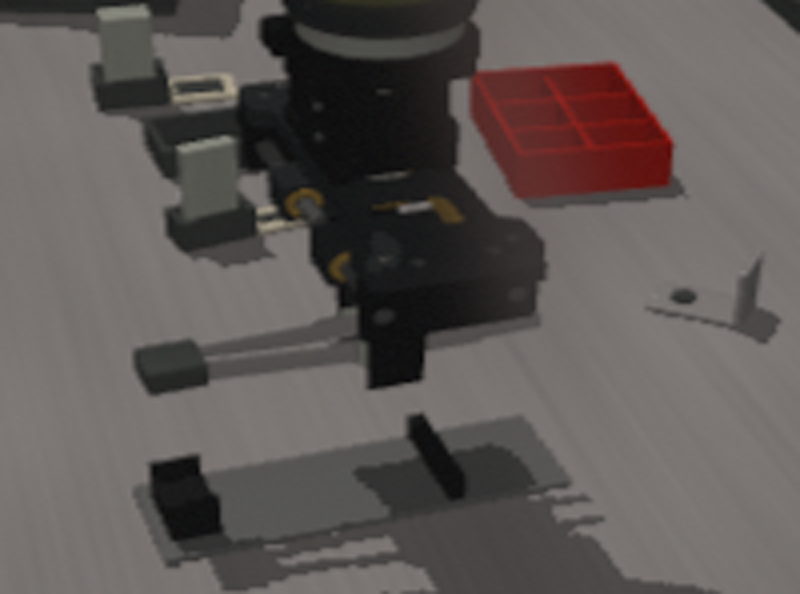

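View pics/sc11.png

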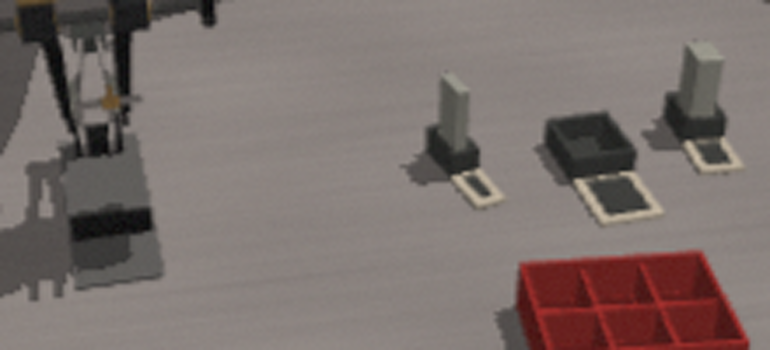

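The block stands in the medium pocket and the bystanders haven't moved. Pin centre is about 298.6 px against rib centre 298.4, so they're aligned to about 0.1 mm. Next I'll check levelness: the heel's displacement in the side view against a pure vertical lift.

Run:
```python
from h import *
a=cv2.imread("pics/side0.png"); b=grab_frame("side"); c=get_calibration("side"); r=np.load("rest.npy")
A=cv2.resize(a[255:300,235:285],None,fx=8,fy=8,interpolation=cv2.INTER_CUBIC)
B=cv2.resize(b[215:260,235:285],None,fx=8,fy=8,interpolation=cv2.INTER_CUBIC)
cv2.imwrite("pics/heel.png",np.hstack([A,B]))
cs,sn=np.cos(r[2]),np.sin(r[2])
dz=.272-.1975
for x,y,z in [(-.101,-.01,.032),(-.075,-.01,.032),(.067,-.016,.032)]:
    P=np.array([r[0]+cs*x-sn*y,r[1]+sn*x+cs*y,z]); u=proj(c,P); v=proj(c,P+[0,0,dz]); v2=proj(c,P+[0,0,dz+.001])
    print(x,u.round(1),v.round(1),"per mm",(v2-v).round(2),"A",((u-[235,255])*8).round(),"B",((v-[235,215])*8).round())
w=[]
for i in range(10): ctrl.dwell(.03); w.append(current_grip_width()*95)
print(np.mean(w),current_clock())
```

```text
-0.101 [248.7 278.8] [245.9 243.5] per mm [-0.04 -0.5 ] A [109. 191.] B [ 87. 228.]
-0.075 [263.8 275.4] [261.8 240.3] per mm [-0.03 -0.49] A [230. 163.] B [214. 202.]
0.067 [343.  259.7] [344.8 225.4] per mm [ 0.02 -0.48] A [864.  37.] B [878.  83.]
32.16983330504976 24.2583
```

View pics/heel.png

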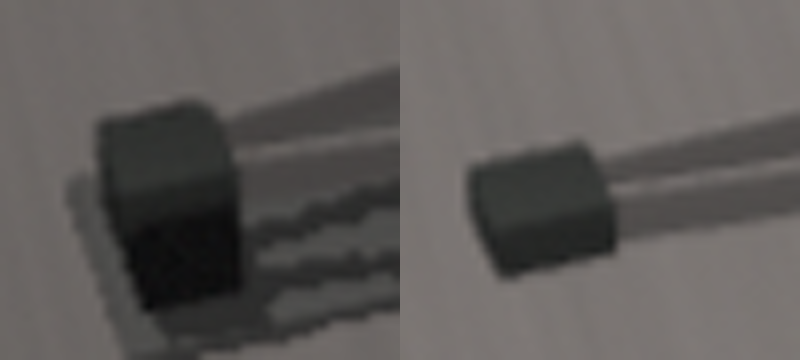

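Run:
```python
from h import *
F=np.mean([grab_frame("wrist").astype(float) for _ in range(4)],0); sat=F[:,:,2]-F[:,:,0]; g=F.mean(2)
print(sat[216,292:305].round(),g[222,292:305].round(),current_grip_width()*95,current_ee_pos())
job.sign_off(); print(current_clock())
```

```text
[  5.  15.  46.  94. 114. 113. 112. 112. 114. 110.  84.  33.   8.] [ 95. 139. 161. 145. 103.  77.  74.  74.  74.  94. 124. 140. 151.] 32.41789232360708 [ 0.53864787 -0.14787352  0.27199375]
the job is handed in; nothing more can be done
the job is handed in; nothing more can be done
```

I moved the setting block into the medium pocket, then lifted the tweezers, squeezed them until the pin stood opposite the rib, and handed the job in still holding them. The last clock reading before hand-in was about 24.3 s of the 51 s allowed; no verdict is reported.

- **Block:** it touched the pocket floor at the expected height (TCP z 0.2248 m), and I released it there. Side and scene pictures show it standing upright in the medium pocket, with the thin block and the other things apparently where they were.
- **Tweezers:** they were gripped lightly, raised about 74 mm, then squeezed in steps up to 10.2 N, where the plates stand about 32.2 mm apart. The grip reading wavers by about 0.2 mm.
- **Pin against rib:** in the wrist view the pin centre is at 298.5 to 298.6 px and the rib centre at 298.4 px, with about 2 px per mm. That is within about 0.1 to 0.2 mm, and it was unchanged just before hand-in.
- **Level:** this is the least certain check. The wrist view showed no change, but the side view hints at the heel being about 1° low. That is roughly the error of the measurement, so I left it.

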